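# Start the board tester and hold its test key

## Task

On the bench tester, press the blue button fully in so that it stays in, then the yellow button likewise, and last press the green test key fully down and finish with the fingertips still holding it down. Only the closed fingertips are needed, nothing has to be grasped. Do not press the red button, and leave the round circuit board in its nest, the dish of pins and the cutters where they are.

Things in the scene. Friction and masses are not known exactly. Their poses are not given: they have to be found in the camera images.
- tester: Flat grey bench tester fixed to the bench, 200 mm (its x) by 320 mm (its y), 55 mm high; origin at the centre of its underside, z up. Four push buttons 68 mm apart stand in a row along its y, at its x = -55 mm; which colour is where varies. A white nest 84 mm in diameter stands at its x = +43 mm, rim 87 mm above the bench.
- blue_top (a point): Push button on top of the tester: blue cap 28 mm in diameter in a round black collar 44 mm in diameter, 12 mm high. The point is the centre of the cap's top face, 79 mm above the bench (24 mm above the tester's grey top) when not pressed; it moves down with the cap.
- blue (a joint): How far the blue button is pushed in, in m: 0 = out, 0.007 = fully in at its stop. Latching: takes about 3 N to push in, stays where it is left, does not spring back; at its stop the cap still stands 5 mm above the collar.
- yellow_top (a point): Push button on top of the tester: yellow cap 28 mm in diameter in a round black collar 44 mm in diameter, 12 mm high. The point is the centre of the cap's top face, 79 mm above the bench (24 mm above the tester's grey top) when not pressed; it moves down with the cap.
- yellow (a joint): How far the yellow button is pushed in, in m: 0 = out, 0.007 = fully in at its stop. Latching: takes about 3 N to push in, stays where it is left, does not spring back; at its stop the cap still stands 5 mm above the collar.
- green_top (a point): Push button on top of the tester: green cap 28 mm in diameter in a round black collar 44 mm in diameter, 12 mm high. The point is the centre of the cap's top face, 79 mm above the bench (24 mm above the tester's grey top) when not pressed; it moves down with the cap.
- green (a joint): How far the green button is pushed in, in m: 0 = out, 0.007 = fully in at its stop. Spring return: about 1.5 N to start it, 5 N at the end of its travel; springs back when let go.
- green_button: The fixed black collar of the green test key, which carries the green cap; origin at the centre of its underside on the tester's top, 24 mm below the unpressed cap's top; z up.
- red_top (a point): Push button on top of the tester: red cap 28 mm in diameter in a round black collar 44 mm in diameter, 12 mm high. The point is the centre of the cap's top face, 79 mm above the bench (24 mm above the tester's grey top) when not pressed; it moves down with the cap.
- red (a joint): How far the red button is pushed in, in m: 0 = out, 0.007 = fully in at its stop. Spring return: about 1.5 N to start it, 5 N at the end of its travel; springs back when let go. Not to be pressed.
- board: Loose round green circuit board, 67 mm in diameter, 4 mm thick, lying in the white nest, with three brass pins that reach 18 mm above its underside (about 101 mm above the bench); origin at the centre of its underside. Leave it alone.
- dish: Loose open clear plastic dish of steel pins, 85 x 65 x 22 mm, on the bench beside the tester; origin at the centre of its underside. Leave it alone.
- cutters: Loose side cutters with yellow handles, about 130 mm long along their x, 45 mm wide, 12 mm high, lying on the bench beside the tester; origin near the middle of their underside. Leave them alone.

How it is judged (in metres and radians):
On the way, in this order (a step that is already met when the one before it is completed fails the run):
1. the blue button is pushed in and stays in (value of joint blue above 0.005 m), for 0.2 s.
2. the yellow button is pushed in and stays in (value of joint yellow above 0.005 m), for 0.2 s.
3. the green test key is held down by the fingers (value of joint green above 0.005 m and contact force between the fingers and green_button above 1 N), for 0.2 s.
At the end, for the whole second after the job is handed in: The blue and yellow buttons are in and the green key is held down by the fingers, each more than 5 of its 7 mm; red is out (under 2 mm); the board is within 10 mm, the dish and cutters within 20 mm, of where they were (all of step 3 and value of joint each of blue, yellow above 0.005 m and value of joint red below 0.002 m and distance of board from where it was at the start of the episode below 0.01 m and distance of each of dish, cutters from where it was at the start of the episode below 0.02 m); the arm keeps its last pose, push and grip.
It fails at once if the yellow button was pressed (over 2 mm) before the blue one was in (value of joint yellow above 0.002 m and value of joint blue below 0.005 m).
It fails at once if the green key was pressed (over 2 mm) before blue and yellow were both in (value of joint green above 0.002 m and value of joint any of blue, yellow below 0.005 m).
It fails at once if the red button was pressed (over 2 mm) (value of joint red above 0.002 m).
It fails at once if the board was picked up or pushed out of its place (distance of board from where it was at the start of the episode above 0.01 m).
It fails at once if the dish or the cutters were picked up or pushed out of their place (distance of any of dish, cutters from where it was at the start of the episode above 0.02 m).
It also fails if it takes over 35 s, if anything falls off the work surface, if the arm or the gripper's body presses on something with over 40 N, if the wrist force passes 120 N, or if a joint passes its speed limit or range.

## Robot

A 6-joint arm with a two-finger parallel gripper is mounted at the origin on the work surface. World frame = base frame: x ahead of the robot, y to its left, z up, the work surface at z = 0. Lengths are in m, angles in degrees, forces in N, time in s.
With the tool pointing down it reaches from about 0.3 to 0.75 m from the base axis. Payload 8.5 kg.
Tool frame: the origin (TCP) lies midway between the tips of the shut fingers; the grasp point (between the pads) lies 19 mm behind it (env.grasp_offset is the distance from the TCP to the grasp point, in m); z points along the fingers, y is the line along which they close (so a half turn about z gives the same grasp; the last joint's range is limited). The gripper opens to 85 mm and grips with 20 to 120 N. Pads are 22 mm wide; open, the fingers measure 114 mm over their backs; the gripper's body (76 mm by 85 mm) begins 54 mm behind the grasp point. The pads swing forward as they close: fully open they stand 13 mm farther back than shut.
Start: joints at [59.628, 21.807, 74.336, -0, 83.858, -12.336], TCP at [0.17, 0.523, 0.231] pointing down, gripper open.
Joint ranges: [-178.18, 178.18], [-50.72, 133.34], [12.68, 142.11], [-81.47, 261.47], [9.98, 163.14], [-165.26, 165.26]. Speed limits (degrees/s): [136.94, 136.94, 180, 180, 180, 180].

## Interface

Orientations are given as a 3x3 rotation matrix whose columns are the frame's x, y, z axes.
In Python, from rig import env gives the robot as it stands.
- The arm moves only by the tool servo_tool, never from a script. Its argument "deltas" is text: rows parted by semicolons, each of 7 numbers parted by spaces: the opening, from 0 (shut) to 1 (fully open), then the shift along the tool's x, y, z in mm, then the turn, a rotation vector about the tool's x, y, z in rad. A call has 1 to 8 rows; each row shifts and turns the commanded pose from where the row before left it, along the tool's axes as they then stand; what a row does not reach is not made up. A row lasts 1/12 s, in which the tool goes at most 41.7 mm and 7.16 degrees, less where a joint would pass 70% of its speed; a pose out of reach is approached as far as the arm can. A call is refused whole if a number of a shift passes 41.7 or a number of a turn 0.125, either way. A call with a gripper value outside its range is refused whole. The fingers move at their own pace and stop on an object; "newtons" is the grip in N (left out, the last holds). Time passes only in rows, so rows that do not move let the fingers close. It gives the time, the measured TCP pose, the force, the opening and the grip force at its end, in the units of the state.
- env.observe(): the state, without advancing time (a new reading comes with each control period).
- env.get_image(name): name is "side" or "top"; returns a dict with "img" (400x640x3 uint8, red, green, blue), "depth" (400x640 float32, m along the optical axis (not along the pixel's ray), 0 where there is no reading), "camera_matrix" (3x3 intrinsics, pixels), "D" ([k1, k2, p1, p2, k3] as OpenCV has them; the pictures are not rectified), "world_to_cam" (4x4, takes a point from world to camera coordinates). Camera axes: x right, y down, z forward; pixel columns grow to the right and rows downward; lengths in m; the calibration is good to about 2 mm. A picture is of the moment at which its call begins.
- env.close_job(): hands the job in; it is judged then, once.
Trained networks look in a picture, given as the dict that the camera call returned (one of the last four; its "shot" number tells which), for a name from the list of things; names that differ only in an ending like _2 or _b are one class to them, and where a whole thing is asked for, a point or a joint stands for the part that bears it (a point fixed in the world has none). Each returns a list of dicts, best first, with "conf" (0 to 1); they miss things now and then, are a little off and sometimes report something else, mostly with a low value. They report only what shows in the picture. A call takes as long as a camera call.
- env.spot_in(name, picture): "bbox" ([centre column, centre row, width, height] in pixels, round what is visible of it).
- env.spot_point(name, picture): "uv" ([column, row] in pixels: a listed point, or the origin of a listed thing).
The state is a dict: "time_s": time; "q": joint angles; "qvel": joint speeds; "joint_efforts": joint torques, N m; "position": TCP position; "tool_rot": TCP orientation; "ft_force": force on the tool from outside, world axes, zero at the start; "wrist_torque": the same for the moment, N m; "grip_width": finger opening in m; "gripper_force": force on a finger pad.
Only numpy, scipy, OpenCV 4.12 (cv2) and the standard library are available. Lean on these libraries where they do the work, as an engineer would, in place of code of your own. Each camera call takes 0.05 s, during which the arm holds its last target. There are 200 camera calls.

## Working session

There is one attempt and no reset: what is moved stays moved. The work goes in short steps, Python scripts to look and compute and a tool call to move; the robot and the scene stay as the last step left them, time stands still between calls to the robot, and variables do not carry over. Pictures are saved under pics/ and viewed, at most 10 in all, crops included, and the job is handed in when it is done.

Besides the shell and the picture viewer there is one more tool, called after "Request:" as name(argument=value, ...) on one line, values as JSON. servo_tool: Moves the arm, as the interface text tells. Its arguments: {"type":"object","properties":{"deltas":{"type":"string"},"newtons":{"type":"number"}},"required":["deltas"]}

```bash
mkdir -p pics
cat > h.py <<'E'
import numpy as np, cv2
from rig import env
def ray(p,uv):
    K=np.array(p["camera_matrix"]);D=np.array(p["D"]);T=np.array(p["world_to_cam"])
    n=cv2.undistortPoints(np.array([[uv]],float),K,D)[0,0]
    R,t=T[:3,:3],T[:3,3]
    return -R.T@t, R.T@np.array([n[0],n[1],1])
def at_z(p,uv,z):
    c,d=ray(p,uv); return c+d*(z-c[2])/d[2]
E
python3 - <<'E'
from h import *
for cam in("top","side"):
    p=env.get_image(cam); cv2.imwrite(f"pics/{cam}0.png",p["img"][:,:,::-1])
    for n in("blue","yellow","green","red"):
        r=env.spot_point(n+"_top",p)
        for k in r[:2]: print(cam,n,k["conf"],np.round(k["uv"],1),np.round(at_z(p,k["uv"],.079),4))
s=env.observe(); print(s["position"],np.round(s["tool_rot"],3),s["time_s"],s["ft_force"])
E
```

```text
top blue 0.67 [379.5 221. ] [ 0.5246 -0.0792  0.079 ]
top blue 0.23 [440.4 223. ] [ 0.5217 -0.215   0.079 ]
top yellow 0.49 [347.5 220.4] [ 0.525  -0.0082  0.079 ]
top green 0.48 [407.1 218.3] [ 0.5314 -0.1408  0.079 ]
top green 0.48 [393.2 177.8] [ 0.6237 -0.1115  0.079 ]
top red 0.4 [441.2 223.8] [ 0.5199 -0.2167  0.079 ]
side blue 0.44 [315.4 217.5] [ 0.5251 -0.0699  0.079 ]
side blue 0.39 [356.  223.5] [ 0.6222 -0.0964  0.079 ]
side green 0.65 [314.4 237. ] [ 0.5208 -0.145   0.079 ]
side green 0.42 [314.3 204. ] [ 0.5238 -0.0131  0.079 ]
side red 0.65 [315.6 255.5] [ 0.5219 -0.2097  0.079 ]
[0.17028063 0.52292849 0.2312949 ] [[-0.951  0.31  -0.   ]
 [ 0.31   0.951 -0.   ]
 [-0.    -0.    -1.   ]] 0.5 [ 0.12048172 -0.2623453   0.47086339]
```

View pics/top0.png

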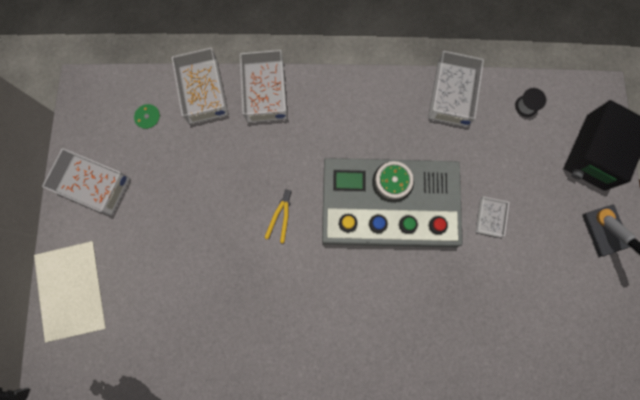

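View pics/side0.png

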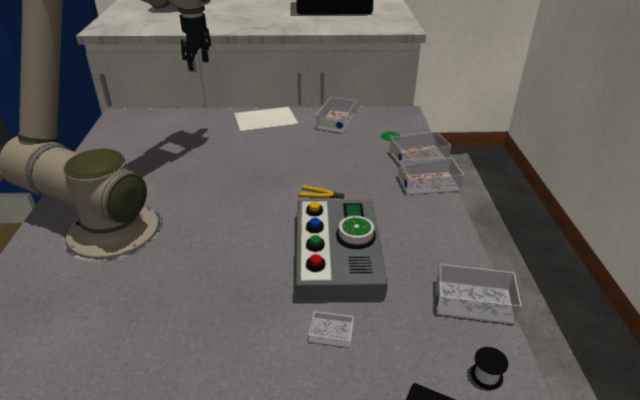

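The order along the row is yellow, blue, green, red: top view (348,223), (378,224), (409,224), (439,225); side view (315,208), (315,225), (316,243), (316,262). The detector's points are a little off, so I'll refine them by colour.

Run:
```python
from h import *
seed={"top":dict(yellow=(348,223),blue=(378,224),green=(409,224),red=(439,225)),"side":dict(yellow=(315,208),blue=(315,225),green=(316,243),red=(316,262))}
for cam in seed:
    p=env.get_image(cam); hsv=cv2.cvtColor(p["img"],cv2.COLOR_RGB2HSV); P=[]
    for n,(u,v) in seed[cam].items():
        r=11
        w=hsv[v-r:v+r+1,u-r:u+r+1]; m=((w[...,1]>130)&(w[...,2]>50)).astype(np.uint8)
        k,l,st,c=cv2.connectedComponentsWithStats(m); i=1+np.argmax(st[1:,4])
        uv=c[i]+[u-r,v-r]; d=p["depth"][int(round(uv[1])),int(round(uv[0]))]
        cc,dd=ray(p,uv); X=at_z(p,uv,.076); P.append(X)
        print(cam,n,uv.round(1),st[i],X.round(4),"depth pt",(cc+dd*d).round(4))
    P=np.array(P); s=np.array([0,1,2,3])-1.5
    print("mean",P.mean(0).round(4),"step",((s@P)/5).round(4))
```

```text
top yellow [348.  221.9] [  5   4  13  13 141] [ 0.5222 -0.0095  0.076 ] depth pt [ 0.5221 -0.0095  0.0765]
top blue [378.5 222.5] [  6   4  12  12 119] [ 0.5217 -0.0775  0.076 ] depth pt [ 0.5213 -0.0771  0.0788]
top green [409.1 223.1] [ 6  5 11 11 94] [ 0.521  -0.1457  0.076 ] depth pt [ 0.5206 -0.1452  0.0787]
top red [439.1 224.1] [  5   4  13  13 140] [ 0.5197 -0.2128  0.076 ] depth pt [ 0.5191 -0.2118  0.0796]
mean [ 0.5211 -0.1114  0.076 ] step [-0.0008 -0.0678  0.    ]
side yellow [314.3 206.1] [ 5  4 12 11 91] [ 0.5236 -0.018   0.076 ] depth pt [ 0.5235 -0.0198  0.0773]
side blue [314.7 222.2] [ 5  4 12  9 81] [ 0.5229 -0.0848  0.076 ] depth pt [ 0.5229 -0.085   0.0761]
side green [315.  239.3] [ 5  4 11  8 66] [ 0.5222 -0.1498  0.076 ] depth pt [ 0.5221 -0.1516  0.0775]
side red [315.4 259.8] [  4   3  13  12 116] [ 0.521  -0.2206  0.076 ] depth pt [ 0.5211 -0.2188  0.0744]
mean [ 0.5224 -0.1183  0.076 ] step [-0.0008 -0.0673  0.    ]
```

Request:
servo_tool(deltas="0 -21.7 -19.3 0 0 0 0;0 -21.7 -19.3 0 0 0 0;0 -21.7 -19.3 0 0 0 0;0 -21.7 -19.3 0 0 0 0;0 -21.7 -19.3 0 0 0 0;0 -21.7 -19.3 0 0 0 0;0 -21.7 -19.3 0 0 0 0;0 -21.7 -19.3 0 0 0 0", newtons=40)

```text
time_s: 1.27
position: [0.288, 0.3211, 0.2315]
tool_rot: [[-0.951, 0.309, 0.0], [0.309, 0.951, 0.0], [-0.0, 0.0, -1.0]]
ft_force: [0.8, 0.5, -0.3]
grip_width: 0.0002
gripper_force: 0.0
```

Request:
servo_tool(deltas="0 -21.7 -19.3 0 0 0 0;0 -21.7 -19.3 0 0 0 0;0 -21.7 -19.3 0 0 0 0;0 -21.7 -19.3 0 0 0 0;0 -21.7 -19.3 0 0 0 0;0 -21.7 -19.3 0 0 0 0;0 -21.7 -19.3 0 0 0 0;0 -21.7 -19.3 0 0 0 0")

```text
time_s: 1.93
position: [0.4053, 0.1205, 0.2315]
tool_rot: [[-0.951, 0.31, 0.0], [0.31, 0.951, 0.0], [-0.0, 0.0, -1.0]]
ft_force: [1.4, 1.3, -0.5]
grip_width: -0.0001
gripper_force: 0.0
```

Request:
servo_tool(deltas="0 -21.7 -19.3 0 0 0 0;0 -21.7 -19.3 0 0 0 0;0 -21.7 -19.3 0 0 0 0;0 -21.7 -19.3 0 0 0 0;0 -21.7 -19.3 0 0 0 0;0 -21.7 -19.3 0 0 0 0;0 -21.7 -19.3 0 0 0 0;0 -21.7 -19.3 0 0 0 0")

```text
time_s: 2.6
position: [0.5226, -0.0802, 0.2314]
tool_rot: [[-0.951, 0.31, 0.0], [0.31, 0.951, -0.0], [-0.0, 0.0, -1.0]]
ft_force: [0.5, -0.1, 0.1]
grip_width: -0.0003
gripper_force: 0.0
```

Request:
servo_tool(deltas="0 0 0 25 0 0 0;0 0 0 25 0 0 0;0 0 0 25 0 0 0;0 0 0 25 0 0 0;0 0 0 20 0 0 0;0 0 0 0 0 0 0;0 0 0 0 0 0 0")

```text
time_s: 3.18
position: [0.522, -0.0787, 0.1113]
tool_rot: [[-0.951, 0.31, -0.001], [0.31, 0.951, 0.0], [0.001, 0.0, -1.0]]
ft_force: [0.1, 0.1, 0.3]
grip_width: 0.0003
gripper_force: 0.0
```

Run:
```python
from h import *
a=env.get_image("side")["img"][130:290,220:420,::-1]; b=env.get_image("top")["img"][150:310,300:500,::-1]
cv2.imwrite("pics/c1.png",cv2.resize(np.hstack([a,b]),(800,320),interpolation=cv2.INTER_CUBIC))
```

```text
(no output)
```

View pics/c1.png

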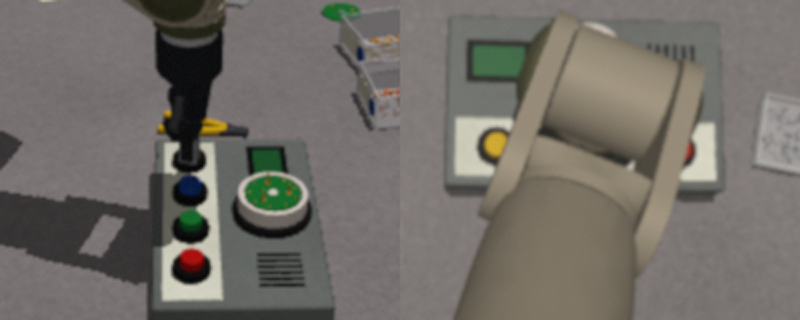

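The left crop (side view) shows the closed tips at about (190,163), directly above the blue cap at (190,188). I'll lower them.

Request:
servo_tool(deltas="0 0 0 14 0 0 0;0 0 0 12 0 0 0;0 0 0 4 0 0 0;0 0 0 3 0 0 0;0 0 0 3 0 0 0;0 0 0 2 0 0 0;0 0 0 1 0 0 0;0 0 0 0 0 0 0")

```text
time_s: 3.95
position: [0.5225, -0.0789, 0.0727]
tool_rot: [[-0.951, 0.31, 0.001], [0.31, 0.951, -0.0], [-0.001, -0.0, -1.0]]
ft_force: [-0.7, 0.9, 1.5]
grip_width: 0.0004
gripper_force: 0.8
```

Request:
servo_tool(deltas="0 0 0 1 0 0 0;0 0 0 1 0 0 0;0 0 0 0 0 0 0;0 0 0 0 0 0 0")

```text
time_s: 4.28
position: [0.5225, -0.0789, 0.0718]
tool_rot: [[-0.951, 0.309, 0.002], [0.309, 0.951, -0.001], [-0.002, -0.0, -1.0]]
ft_force: [-2.9, 0.8, 13.6]
grip_width: -0.0002
gripper_force: 7.0
```

Request:
servo_tool(deltas="0 0 0 -10 0 0 0;0 0 0 -20 0 0 0;0 0 0 -10 0 0 0;0 7 21.6 0 0 0 0;0 7 21.6 0 0 0 0;0 7 21.6 0 0 0 0;0 0 0 0 0 0 0;0 0 0 0 0 0 0")

```text
time_s: 4.95
position: [0.5222, -0.0099, 0.1106]
tool_rot: [[-0.951, 0.308, 0.0], [0.308, 0.951, -0.0], [-0.0, -0.0, -1.0]]
ft_force: [-1.2, -0.2, 0.4]
grip_width: 0.0001
gripper_force: 0.0
```

Run:
```python
from h import *
p=env.get_image("side"); a=p["img"][150:290,220:420,::-1]
cv2.imwrite("pics/c2.png",cv2.resize(a,(800,560),interpolation=cv2.INTER_CUBIC))
s=env.observe();print(s["position"])
T=np.array(p["world_to_cam"])
for x in(s["position"],[.5222,-.0105,.079],[.5217,-.0785,.079],[.5217,-.0785,.072]):
    u=cv2.projectPoints(np.array([x],float),cv2.Rodrigues(T[:3,:3])[0],T[:3,3],np.array(p["camera_matrix"]),np.array(p["D"]))[0][0,0];print(((u-[220,150])*4).round())
```

```text
[ 0.52226932 -0.01068876  0.11053028]
[375. 173.]
[375. 214.]
[376. 279.]
[376. 288.]
```

View pics/c2.png

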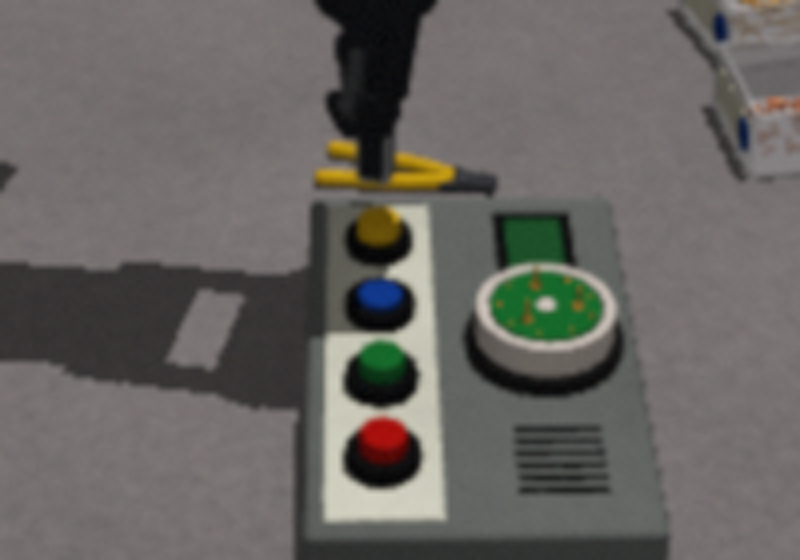

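The blue cap, at (380,293), now sits clearly lower in its collar. The tips, at (375,180), are above yellow at (380,219).

Request:
servo_tool(deltas="0 0 0 14 0 0 0;0 0 0 12 0 0 0;0 0 0 4 0 0 0;0 0 0 3 0 0 0;0 0 0 3 0 0 0;0 0 0 2 0 0 0;0 0 0 1 0 0 0;0 0 0 1 0 0 0")

```text
time_s: 5.67
position: [0.5225, -0.0111, 0.0717]
tool_rot: [[-0.951, 0.309, 0.001], [0.309, 0.951, -0.001], [-0.002, -0.001, -1.0]]
ft_force: [-7.1, -2.0, 21.8]
grip_width: -0.0002
gripper_force: 10.9
```

Request:
servo_tool(deltas="0 0 0 0 0 0 0;0 0 0 0 0 0 0;0 0 0 0 0 0 0")

```text
time_s: 5.92
position: [0.5225, -0.0111, 0.0718]
tool_rot: [[-0.951, 0.309, 0.002], [0.309, 0.951, -0.001], [-0.002, -0.001, -1.0]]
ft_force: [-4.7, -2.6, 13.8]
grip_width: 0.0
gripper_force: 6.4
```

Request:
servo_tool(deltas="0 0 0 -10 0 0 0;0 0 0 -20 0 0 0;0 0 0 -10 0 0 0;0 -6.9 -21.7 0 0 0 0;0 -6.9 -21.7 0 0 0 0;0 -6.9 -21.7 0 0 0 0;0 -6.9 -21.7 0 0 0 0;0 -6.9 -21.7 0 0 0 0")

```text
time_s: 6.58
position: [0.5216, -0.1255, 0.1106]
tool_rot: [[-0.951, 0.31, 0.001], [0.31, 0.951, -0.0], [-0.001, 0.0, -1.0]]
ft_force: [1.4, -0.6, -0.4]
grip_width: 0.0
gripper_force: 0.0
```

Request:
servo_tool(deltas="0 -6.9 -21.7 0 0 0 0;0 0 0 0 0 0 0;0 0 0 0 0 0 0;0 0 0 0 0 0 0")

```text
time_s: 6.92
position: [0.5213, -0.1468, 0.1104]
tool_rot: [[-0.951, 0.31, 0.0], [0.31, 0.951, 0.0], [-0.0, 0.0, -1.0]]
ft_force: [0.4, 0.3, 0.5]
grip_width: -0.0002
gripper_force: 0.0
```

Run:
```python
from h import *
p=env.get_image("side"); a=p["img"][150:290,220:420,::-1]
cv2.imwrite("pics/c3.png",cv2.resize(a,(800,560),interpolation=cv2.INTER_CUBIC))
```

```text
(no output)
```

View pics/c3.png

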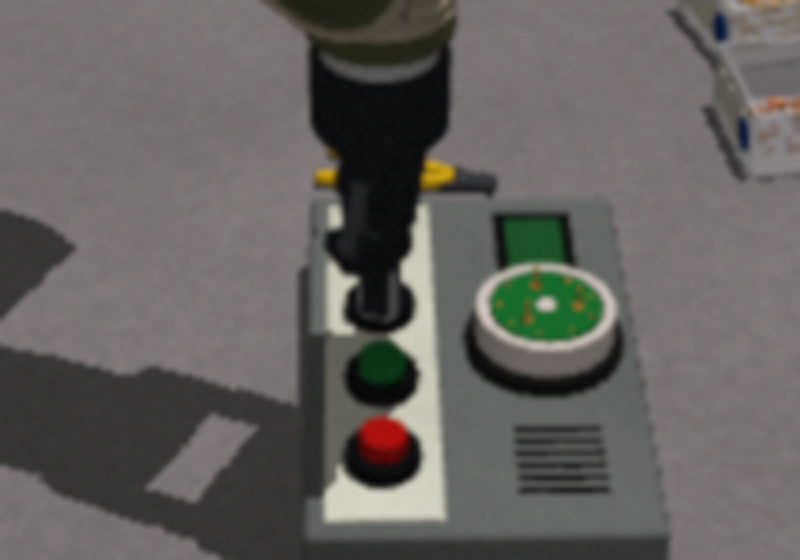

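The tips, at (378,310), are centred above the green cap at (380,357).

Request:
servo_tool(deltas="0 0 0 14 0 0 0;0 0 0 12 0 0 0;0 0 0 4 0 0 0;0 0 0 3 0 0 0;0 0 0 3 0 0 0;0 0 0 2 0 0 0;0 0 0 1 0 0 0;0 0 0 1 0 0 0")

```text
time_s: 7.63
position: [0.5214, -0.1468, 0.0717]
tool_rot: [[-0.951, 0.309, 0.001], [0.309, 0.951, 0.0], [-0.001, 0.0, -1.0]]
ft_force: [-6.7, 6.6, 22.2]
grip_width: 0.0002
gripper_force: 11.3
```

Request:
servo_tool(deltas="0 0 0 0 0 0 0;0 0 0 0 0 0 0;0 0 0 0 0 0 0;0 0 0 0 0 0 0;0 0 0 0 0 0 0;0 0 0 0 0 0 0")

```text
time_s: 8.13
position: [0.5214, -0.1467, 0.0719]
tool_rot: [[-0.951, 0.309, 0.001], [0.309, 0.951, 0.0], [-0.001, 0.0, -1.0]]
ft_force: [-4.7, 5.8, 15.1]
grip_width: -0.0004
gripper_force: 7.2
```

Request:
servo_tool(deltas="0 0 0 0 0 0 0;0 0 0 0 0 0 0;0 0 0 0 0 0 0;0 0 0 0 0 0 0;0 0 0 0 0 0 0;0 0 0 0 0 0 0")

```text
time_s: 8.63
position: [0.5214, -0.1467, 0.0719]
tool_rot: [[-0.951, 0.309, 0.001], [0.309, 0.951, 0.0], [-0.001, 0.0, -1.0]]
ft_force: [-3.4, 5.5, 14.9]
grip_width: -0.0
gripper_force: 7.2
```

```bash
python3 -c "
from h import *
s=env.observe();print(s['position'],s['ft_force'])
if s['ft_force'][2]>8: print(env.close_job())"
```

```text
[ 0.52136241 -0.1467259   0.07188824] [-3.3703982   5.47271919 14.89354464]
the job is handed in; nothing more can be done
None
```

I pressed blue and then yellow fully in, and the fingertips are holding the green key down at its stop with about 15 N; the job is handed in at about 8.6 s, but no verdict came back.

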